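# Tuck the cover flap of the pastry-cutter case under its lip

## Task

Close the pastry-cutter case with the fingertips only: push the standing steel cover flap over its hinge until it lies down on the case, then, pressing it down, push it by its raised rib away from the hinge until its free edge is tucked fully home under the steel retaining lip, and take the hand away. Press gently and pick nothing up: the cutters stay in the case and the things round about stay where they stand.

Things in the scene. Friction and masses are not known exactly. Their poses are not given: they have to be found in the camera images.
- case: White plastic box, fixed to the table, open on top, 152 x 152 mm, walls 60 mm high. Origin: centre of its underside. x axis: level from the hinge side to the lip side; z up. The hinge side faces roughly the robot; the case is turned by up to 0.45 rad. Steel hinge cheeks 4 mm thick, up to 79 mm high, stand at its y = +-73 mm, x = -85 to -39 mm.
- flap (a joint): Angle (rad) of the steel cover flap on its hinge, 69 mm above the table. 0: level on the case (stop); 1.57: upright; above: leaning back towards the robot (stop 2.1). Plate 120 mm long from hinge axis to free edge, 132 mm wide, 4 mm thick, 0.12 kg. A weak spring (0.1 Nm/rad about 1.7 rad; 0.03 Nm friction) lifts it again if let go flat and not caught under the lip.
- flap_slide (a joint): How far (m) the hinge pin has moved in its slots towards the lip, along the case's x: 0 to 0.003 at the start, 0.024 fully home (stop). It stays where left and takes about 5 N to move. It must stay back until the flap is down, or the flap's edge lands on top of the lip.
- flap_hinge (a point): Point on the flap's hinge axis, mid-width; at flap_slide 0 it lies at x -75, y 0, z 69 mm in the case frame. It moves with flap_slide.
- flap_edge (a point): Middle of the flap's free edge, 120 mm from the hinge axis, at mid-thickness. The frame's x axis points from the hinge to the free edge, its z axis out of the flap's outer face (up when the flap lies flat).
- flap_rib (a point): Raised rib on the flap's outer face, 100 mm wide, 7 mm high: this point is the foot of its steep face, which looks to the hinge, mid-width, on the outer face (75 mm from the hinge axis, 2 mm off mid-thickness). A fingertip behind it can push the flap home. Its other side slopes off. Same axes as flap_edge.
- lip_mouth (a point): Steel lip, 120 mm wide, fixed on the case opposite the hinge: middle of the lower edge where its level part begins, at x 58, y 0, z 78 mm in the case frame. Level part 3 mm thick, 20 mm deep; a flared mouth reaches back to x 52, z 84. Level flap: top at z 71; edge at x 45 for flap_slide 0, x 69 fully home. Let go there, it springs up against the lip (flap about 0.06).
- cutter_big: Loose steel ring (pastry cutter) standing in the case, 84 mm across, 40 mm high. Origin: centre of its underside.
- cutter_small: Loose steel ring standing inside the big cutter, 56 mm across, 40 mm high. Origin: centre of its underside.
- bowl_near: White ceramic bowl, 110 mm across, 50 mm high, just beside the case on its -y side. Leave alone. Origin: centre of its underside, as for all that follow.
- spoon: Wooden spoon, about 190 mm long, lying beside the case on its +y side, roughly along it. Leave alone.
- mill: Turned wooden pepper mill, 58 mm across, 190 mm tall. Leave alone.
- oil: Green glass bottle, 70 mm across, 210 mm tall. Leave alone.
- mug: Blue ceramic mug, 80 mm across, 90 mm tall. Leave alone.
- jar: Glass jar, 70 mm across, 90 mm tall. Leave alone.
- bowl_far: Steel bowl, 110 mm across, 50 mm high, at the far left. Leave alone.
Mind the look-alikes: they are no part of the job. What is shaped like the cutter_big but yellow is not meant. What is shaped like the case but turquoise is not meant.

How it is judged:
By the outcome, as a careful person would: the job done as asked, in the order asked, and still so for the second after the job is handed in, with the robot touching nothing.
It also fails if it takes over 42 s, if anything falls off the work surface, if the arm or the gripper's body presses on something with over 40 N, if the wrist force passes 120 N, or if a joint passes its speed limit or range.

## Robot

A 6-joint arm with a two-finger parallel gripper is mounted at the origin on the work surface. World frame = base frame: x ahead of the robot, y to its left, z up, the work surface at z = 0. Lengths are in m, angles in rad, forces in N, time in s.
With the tool pointing down it reaches from about 0.375 to 0.9 m from the base axis. Payload 3.1 kg.
Tool frame: the origin (TCP) lies on the centre line of the jaws, within the pads' length; the fingertips stand 17 mm ahead of it and the grasp point (between the pads) lies 2 mm behind it; y points along the fingers, z is the direction in which the jaws open and shut, and the axes are right-handed (so a half turn about y gives the same grasp; the last joint's range is limited). The gripper opens to 85 mm and grips with 20 to 120 N. Pads are 22 mm wide; open, the fingers measure 114 mm over their backs; the gripper's body (76 mm by 85 mm) begins 54 mm behind the grasp point. The pads swing forward as they close: fully open they stand 13 mm farther back than shut.
Start: joints at [1.058, 0.527, 1.433, -0, 1.181, -0.178], TCP at [0.205, 0.59, 0.248] pointing down, gripper open.
Joint ranges: [-3.08, 3.08], [-0.75, 2.2], [0.22, 2.44], [-1.43, 4.57], [0, 2.65], [-2.85, 2.85]. Speed limits (rad/s): [2.79, 2.79, 3.14, 3.14, 3.14, 3.14].

## Interface

Orientations are given as a unit quaternion [x, y, z, w].
In Python, from station import manip gives the robot as it stands.
- The arm moves only by the shell command python3 -m handwheel 'ROWS' [FORCE]. ROWS is JSON, one flat list of numbers, 7 for each row, row after row: the shift along the tool's x, y, z in cm, then the turn, a rotation vector about the tool's x, y, z in rad, then the finger opening in cm, from 0 to 8.54. A call has 1 to 10 rows; each row is the pose to reach, as a shift and turn from the pose commanded when the call began, along the tool's axes at that moment; what a row does not reach only later rows make up. A row lasts 1/12 s, in which the tool goes at most 41.7 mm and 7.16 degrees, less where a joint would pass 70% of its speed; a pose out of reach is approached as far as the arm can. A call with a gripper value outside its range is refused whole. The fingers move at their own pace and stop on an object; FORCE is the grip in N (left out, the last holds). Time passes only in rows, so rows that repeat a pose let the fingers close. It gives the time, the measured TCP pose, the force and the opening at its end, in the units of the state.
- manip.sense(): the state, without advancing time (a new reading comes with each control period).
- manip.snapshot(name): name is "scene" or "top" or "wrist"; returns a dict with "frame" (420x560x3 uint8, red, green, blue), "depth" (420x560 float32, m along the optical axis (not along the pixel's ray), 0 where there is no reading), "camera_matrix" (3x3 intrinsics, pixels), "rvec" (rotation vector, rad) and "tvec" (3), from world to camera coordinates, as OpenCV has them. Camera axes: x right, y down, z forward; pixel columns grow to the right and rows downward; lengths in m; the calibration is good to about 2 mm. A picture is of the moment at which its call begins.
- manip.sign_off(): hands the job in, once; it reports no verdict.
The state is a dict: "t": time; "q": joint angles; "qd": joint speeds; "tau": joint torques, N m; "tcp_pos": TCP position; "tool_rot": TCP orientation; "force": force on the tool from outside, world axes, zero at the start; "ft_torque": the same for the moment, N m; "finger_gap": opening from 0.0 (shut) to 1.0 (fully open).
Only numpy, scipy, OpenCV 4.12 (cv2) and the standard library are available. Lean on these libraries where they do the work, as an engineer would, in place of code of your own. Each camera call takes 0.05 s, during which the arm holds its last target.

## Working session

There is one attempt and no reset: what is moved stays moved. The work goes in short steps, Python scripts to look and compute and a shell command to move; the robot and the scene stay as the last step left them, time stands still between calls to the robot, and variables do not carry over. Pictures are saved under pics/ and viewed, and the job is handed in when it is done.

```bash
mkdir -p pics; ls
python3 - <<'E'
from station import manip
import cv2,numpy as np
print(manip.sense())
for n in ["scene","top","wrist"]:
    s=manip.snapshot(n); cv2.imwrite(f"pics/{n}0.png",s["frame"][:,:,::-1]); np.savez(f"pics/{n}0.npz",**s)
    print(n,s["camera_matrix"].tolist(),s["rvec"],s["tvec"])
E
```

```text
pics
{'t': 0.0, 'q': array([ 1.05749907e+00,  5.28460450e-01,  1.43392602e+00, -4.55122775e-06,
        1.18139734e+00, -1.78456764e-01]), 'qd': array([-0.00044309, -0.00019301, -0.00051803, -0.0001721 , -0.00037169,
       -0.0013543 ]), 'tau': array([-1.42030214e-03, -4.42344689e+01, -1.78026187e+01, -2.41105254e-04,
        8.48252792e-03,  2.08766593e-06]), 'tcp_pos': array([0.20498927, 0.58969519, 0.24732955]), 'tool_rot': array([ 0.69794897, -0.11809229,  0.11756981, -0.69649033]), 'force': array([ 0.20935296, -0.03752133, -0.40721992]), 'ft_torque': array([ 0.08198447, -0.03732752,  0.01265061]), 'finger_gap': 0.999533069827932}
scene [[424.9858645982179, 0.0, 281.3355650612566], [0.0, 424.9858645982179, 202.501768301001], [0.0, 0.0, 1.0]] [ 1.72330929  1.83754702 -0.73523358] [ 0.04618859 -0.33133702  1.63478807]
top [[446.2042938669336, 0.0, 274.02303917568526], [0.0, 446.2042938669336, 207.83236388039577], [0.0, 0.0, 1.0]] [ 1.90996153 -2.29659566  0.24722922] [0.06395446 0.52299833 1.05787072]
wrist [[301.8805617331946, 0.0, 277.4292448401716], [0.0, 301.8805617331946, 212.5779100216391], [0.0, 0.0, 1.0]] [-2.33445774 -1.66004305 -0.26714488] [-0.6241827  -0.04126019  0.38145017]
```

View pics/scene0.png

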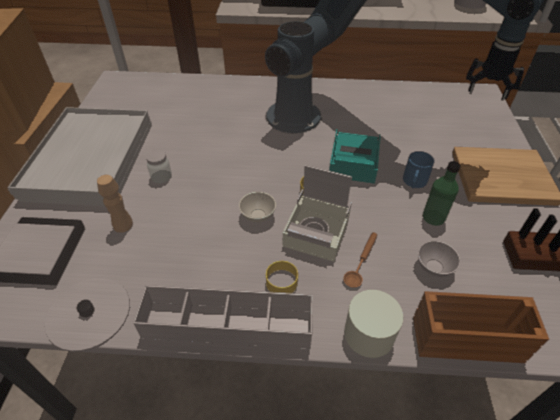

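View pics/top0.png

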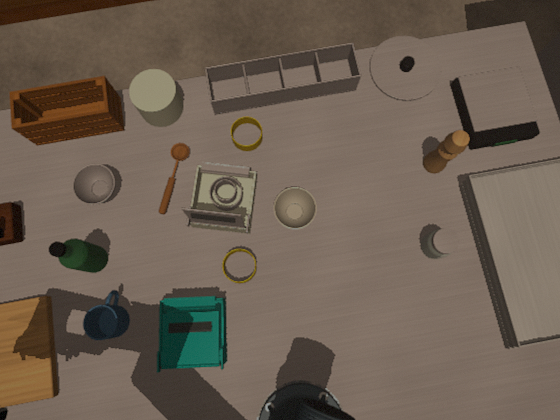

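The white case with the standing flap is at top (223,198) and scene (318,225). The turquoise box at top (192,332) and the yellow rings at (247,133) and (240,265) are look-alikes. I'll enlarge the case to confirm.

```bash
cat > h.py <<'E'
import numpy as np,cv2
def load(n): return dict(np.load(f"pics/{n}.npz"))
def cloud(s):
    d=s["depth"];K=s["camera_matrix"];R=cv2.Rodrigues(s["rvec"])[0]
    v,u=np.mgrid[:d.shape[0],:d.shape[1]]
    p=np.stack([(u-K[0,2])/K[0,0]*d,(v-K[1,2])/K[1,1]*d,d],-1)
    w=(p-s["tvec"].ravel())@R
    w[d==0]=np.nan
    return w
E
python3 - <<'E'
from h import *
s=load("top0");w=cloud(s)
c=s["frame"][150:250,170:290,::-1]; cv2.imwrite("pics/tc.png",cv2.resize(c,None,fx=6.5,fy=5.9,interpolation=cv2.INTER_CUBIC))
s2=load("scene0");c=s2["frame"][155:270,265:385,::-1]; cv2.imwrite("pics/sc.png",cv2.resize(c,None,fx=5,fy=5,interpolation=cv2.INTER_CUBIC))
for n,(u,v) in dict(case=(223,198),bowl=(295,208),spoonh=(163,210),spoont=(180,152),ringn=(240,265),table=(330,200)).items(): print(n,w[v,u].round(3))
E
```

```text
case [0.588 0.093 0.004]
bowl [ 0.527 -0.088  0.006]
spoonh [0.582 0.25  0.018]
spoont [0.736 0.187 0.004]
ringn [ 0.407  0.079 -0.001]
table [ 0.533 -0.184 -0.002]
```

View pics/tc.png

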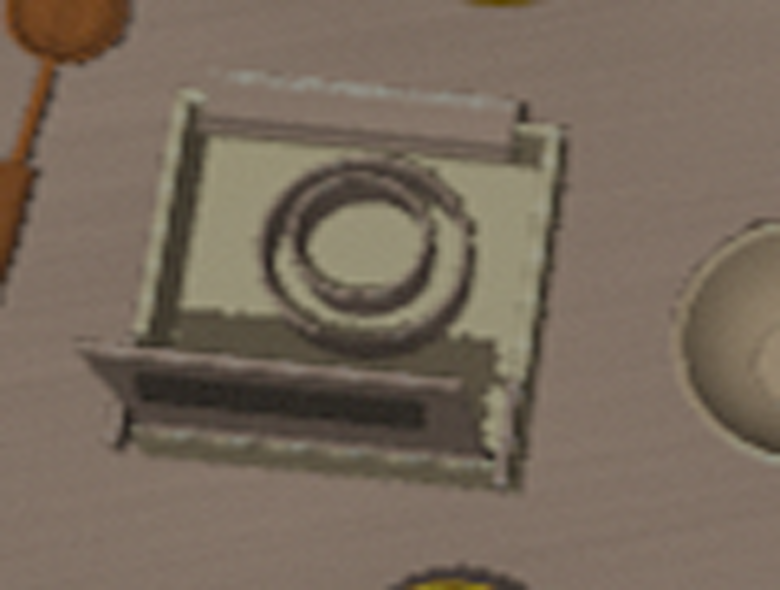

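View pics/sc.png

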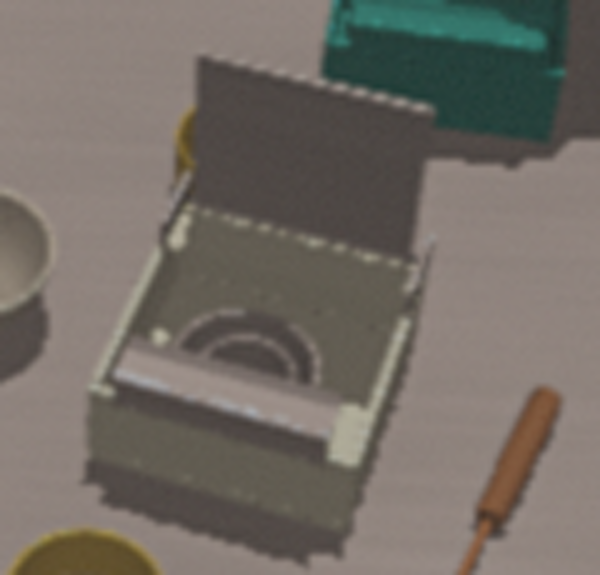

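The crops confirm it: white case, steel lip on the far side (top-crop y≈110), flap standing on the near side (y≈400), and the cutters inside. Next I fit the poses from depth.

Run:
```python
from h import *
for n,box in (("top0",(150,250,170,290)),("scene0",(155,270,265,385))):
    s=load(n);w=cloud(s); R=cv2.Rodrigues(s["rvec"])[0]; print(n,"cam",(-R.T@s["tvec"].ravel()).round(3))
    p=w[box[0]:box[1],box[2]:box[3]].reshape(-1,3); p=p[np.isfinite(p[:,0])]
    p=p[(p[:,0]>.45)&(p[:,0]<.72)&(p[:,1]>0)&(p[:,1]<.2)]
    for lo,hi in ((.055,.064),(.03,.2)):
        q=p[(p[:,2]>lo)&(p[:,2]<hi)]; r=cv2.minAreaRect((q[:,:2]*1000).astype(np.float32)); print(lo,hi,len(q),r)
    f=p[p[:,2]>.09]
    # flap plane RANSAC-ish
    rng=np.random.default_rng(0);best=None
    for _ in range(500):
        a=f[rng.choice(len(f),3,False)];nn=np.cross(a[1]-a[0],a[2]-a[0])
        if np.linalg.norm(nn)<1e-5: continue
        nn/=np.linalg.norm(nn);k=abs((f-a[0])@nn)<.003
        if best is None or k.sum()>best.sum(): best=k
    g=f[best];c=g.mean(0);nn=np.linalg.svd(g-c)[2][2]; nn*=np.sign(nn[0])
    print("flap n",len(g),c.round(4),nn.round(3),"yaw",np.arctan2(nn[1],nn[0]),"tilt",np.arcsin(nn[2]))
    t=np.array([-nn[1],nn[0],0]);t/=np.linalg.norm(t); 
    print("range lateral",np.percentile(g@t,[0,2,98,100]).round(4),"z",np.percentile(g[:,2],[0,1,99,100]).round(4))
    hi=f[f[:,2]>f[:,2].max()-.006]; print("top edge mean",hi.mean(0).round(4))
    l=p[(p[:,2]>.07)&(p[:,2]<.09)]; d=np.array([np.cos(np.arctan2(nn[1],nn[0])),np.sin(np.arctan2(nn[1],nn[0]))])
    a=l[:,:2]@d; lp=l[a>c[:2]@d+.08]; print("lip pts",len(lp),lp.mean(0).round(4), "along",(np.percentile(lp[:,:2]@d,[1,99])-c[:2]@d).round(4),"lat",np.percentile(lp@t,[1,99]).round(4))
```

```text
top0 cam [0.286 0.006 1.147]
0.055 0.064 301 ((574.4990844726562, 90.69036102294922), (152.7976837158203, 159.22854614257812), 73.27875518798828)
0.03 0.2 2248 ((576.7523803710938, 89.97631072998047), (153.00914001464844, 166.59271240234375), 72.75599670410156)
flap n 503 [0.511  0.1077 0.1546] [ 0.955 -0.291 -0.054] yaw -0.29599146997300135 tilt -0.05358470314669452
range lateral [0.1881 0.1892 0.3175 0.32  ] z [0.09   0.0907 0.1922 0.193 ]
top edge mean [0.5145 0.1089 0.1894]
lip pts 509 [0.6416 0.0697 0.0821] along [0.1216 0.1503] lat [0.1953 0.3125]
scene0 cam [1.37  0.038 0.952]
0.055 0.064 673 ((581.1864624023438, 89.87535095214844), (152.06484985351562, 161.28488159179688), 73.11135864257812)
0.03 0.2 3431 ((612.9547729492188, 80.4103012084961), (152.38327026367188, 236.88851928710938), 73.12693786621094)
flap n 1146 [0.5162 0.1112 0.1432] [ 0.956 -0.291 -0.044] yaw -0.296079870061708 tilt -0.04354948328983085
range lateral [0.1893 0.1928 0.3192 0.3218] z [0.0901 0.0913 0.1906 0.1918]
top edge mean [0.5177 0.1111 0.1885]
lip pts 523 [0.6456 0.0712 0.0809] along [0.1198 0.1487] lat [0.1965 0.3146]
```

```bash
cat >> h.py <<'E'
from scipy.spatial.transform import Rotation as Ro
YAW=-0.296; O=np.array([.5803,.0893,0]); C=np.array([[np.cos(YAW),-np.sin(YAW),0],[np.sin(YAW),np.cos(YAW),0],[0,0,1]])
def to_case(p): return (np.asarray(p)-O)@C
def to_world(p): return C@np.asarray(p)+O
def st():
    from station import manip
    s=manip.sense();R=Ro.from_quat(s["tool_rot"]).as_matrix()
    print("t",round(s["t"],2),"tcp world",s["tcp_pos"].round(4),"case mm",(to_case(s["tcp_pos"])*1000).round(1),"F case",(s["force"]@C).round(2),"gap",round(s["finger_gap"],3))
    print("tool axes in case (cols)\n",(C.T@R).round(3))
    return s,R
E
python3 - <<'E'
from h import *
s,R=st(); print(R.round(3))
# desired: tool y=-z world; tool x along +-case x, or case y
for nm,xc in (("x=+cx",[1,0,0]),("x=-cx",[-1,0,0]),("x=+cy",[0,1,0]),("x=-cy",[0,-1,0])):
    x=C@np.array(xc);y=np.array([0,0,-1.]);D=np.stack([x,y,np.cross(x,y)],1)
    print(nm,Ro.from_matrix(R.T@D).as_rotvec().round(3))
tgt=to_world([-.13,0,0]);print("tgt",tgt, "atan2",np.arctan2(tgt[1],tgt[0]))
w=cloud(load("top0"))
for n,(u,v) in dict(mugtop=(105,315),oiltop=(57,249),oilb=(95,258),box=(165,335),mill=(460,138)).items(): print(n,w[v,u].round(3))
E
```

```text
t 0.15 tcp world [0.2051 0.5899 0.2475] case mm [-504.9  369.3  247.5] F case [ 0.64  0.91 -0.14] gap 1.001
tool axes in case (cols)
 [[ 0.999 -0.     0.039]
 [-0.039 -0.002  0.999]
 [-0.    -1.    -0.002]]
[[ 0.944 -0.001  0.329]
 [-0.329 -0.001  0.944]
 [-0.    -1.    -0.002]]
x=+cx [ 0.002 -0.039 -0.   ]
x=-cx [1.000e-03 3.103e+00 3.000e-03]
x=+cy [ 1.00e-03 -1.61e+00 -2.00e-03]
x=-cy [2.000e-03 1.532e+00 1.000e-03]
tgt [0.45595358 0.12722055 0.        ] atan2 0.2721004875317879
mugtop [0.345 0.429 0.006]
oiltop [0.489 0.44  0.21 ]
oilb [0.478 0.41  0.085]
box [0.271 0.272 0.074]
mill [ 0.581 -0.474  0.186]
```

```bash
python3 -m handwheel '[0,-4,0,0,0,0,0, 3,-4,-2.8,0,-0.039,0,0, 6,-4,-5.6,0,-0.039,0,0, 9,-4,-8.4,0,-0.039,0,0, 12,-4,-11.2,0,-0.039,0,0, 15,-4,-14,0,-0.039,0,0, 18,-4,-16.8,0,-0.039,0,0, 21,-4,-19.5,0,-0.039,0,0, 24,-4,-22.2,0,-0.039,0,0, 26,-4,-24,0,-0.039,0,0]' 40; python3 -c "
from h import *;st()"
```

```text
t: 0.98
tcp_pos: [0.373, 0.2754, 0.2883]
tool_rot: [0.7, -0.105, 0.105, -0.699]
force: [1.1, 0.2, 0.1]
finger_gap: -0.001
t 0.98 tcp world [0.373  0.2754 0.2883] case mm [-252.6  117.5  288.3] F case [0.99 0.48 0.13] gap -0.001
tool axes in case (cols)
 [[ 1.     0.001  0.001]
 [-0.001 -0.001  1.   ]
 [ 0.001 -1.    -0.001]]
```

```bash
python3 -m handwheel '[2.7,0,-2.9,0,0,0,0, 5.4,0,-5.8,0,0,0,0, 8,0,-8.7,0,0,0,0, 10.8,0,-11.7,0,0,0,0, 10.8,3,-11.7,0,0,0,0, 10.8,6,-11.7,0,0,0,0, 10.8,9,-11.7,0,0,0,0, 10.8,12,-11.7,0,0,0,0, 10.8,13.5,-11.7,0,0,0,0, 10.8,13.8,-11.7,0,0,0,0]'
python3 - <<'E'
from h import *
from station import manip
st()
for n in ["scene","top","wrist"]:
    s=manip.snapshot(n); np.savez(f"pics/{n}1.npz",**s)
    if n=="wrist": cv2.imwrite("pics/wrist1.png",s["frame"][:,:,::-1])
    if n=="scene": cv2.imwrite("pics/scene1.png",cv2.resize(s["frame"][100:260,240:440,::-1],None,fx=4,fy=3.7,interpolation=cv2.INTER_CUBIC))
E
```

```text
t: 1.82
tcp_pos: [0.4391, 0.1344, 0.1476]
tool_rot: [0.7, -0.107, 0.102, -0.699]
force: [-0.5, -0.1, 0.3]
finger_gap: -0.003
t 1.82 tcp world [0.4391 0.1344 0.1476] case mm [-148.2    2.   147.6] F case [-0.48 -0.27  0.35] gap -0.003
tool axes in case (cols)
 [[ 1.    -0.006  0.   ]
 [-0.    -0.002  1.   ]
 [-0.006 -1.    -0.002]]
```

View pics/scene1.png

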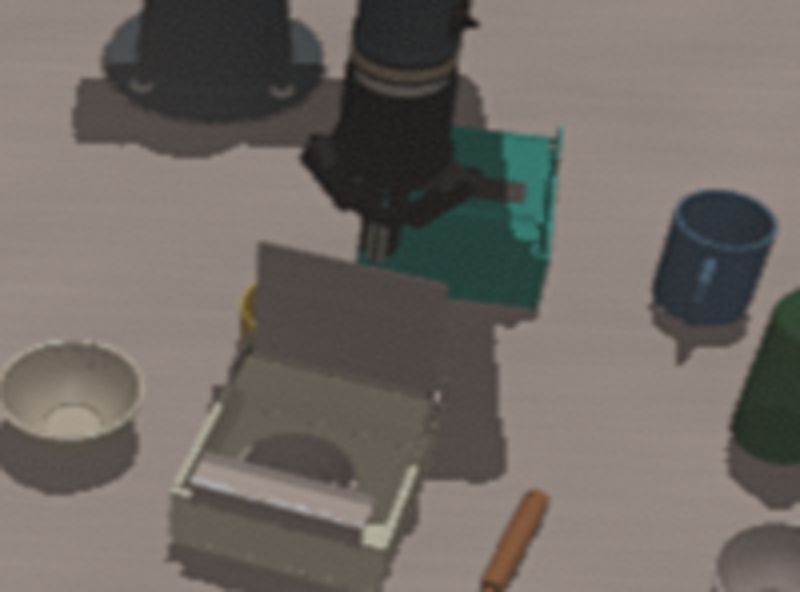

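View pics/wrist1.png

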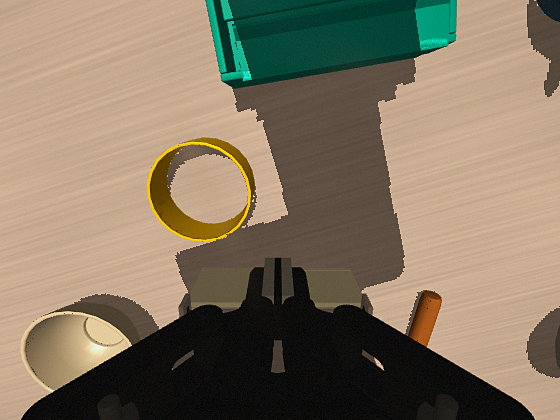

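Run:
```python
from h import *
for n,b in (("wrist1",(255,330,255,300)),("scene1",(150,172,325,345))):
    s=load(n);w=cloud(s)[b[0]:b[1],b[2]:b[3]].reshape(-1,3);w=w[np.isfinite(w[:,0])];c=to_case(w)*1000
    k=(c[:,2]>100)&(c[:,0]<-110)&(c[:,2]<200)
    c=c[k];print(n,len(c),"min",c.min(0).round(1),"max",c.max(0).round(1))
    for z in range(100,200,10):
        g=c[(c[:,2]>=z)&(c[:,2]<z+10)]
        if len(g)>3: print(z,len(g),"x",np.percentile(g[:,0],[2,98]).round(1),"y",np.percentile(g[:,1],[2,98]).round(1))
```

```text
wrist1 3059 min [-160.9   -8.   136.6] max [-140.9   14.2  192.4]
130 96 x [-158.2 -153.3] y [-6.7 13.2]
140 443 x [-158.4 -153.3] y [-7.5 13.6]
150 494 x [-158.4 -153.2] y [-6.7 12.9]
160 562 x [-158.5 -143.7] y [-5.9 12.1]
170 745 x [-160.5 -142.5] y [-4.8 11.3]
180 626 x [-159.9 -151.4] y [-4.6 11. ]
190 93 x [-160.1 -158.4] y [-4.2 10.6]
scene1 231 min [-156.6  -28.4  131.7] max [-128.5   29.7  199.9]
130 11 x [-146. -136.] y [-8.6  8.1]
140 26 x [-146.1 -135.8] y [-9.1 15.4]
150 24 x [-148.5 -135.4] y [-10.6  15.4]
160 30 x [-151.9 -135. ] y [-10.9  15.5]
170 36 x [-150.2 -133.3] y [-20.2  27.5]
180 74 x [-155.2 -130.8] y [-26.9  28.9]
190 30 x [-148.8 -129.1] y [-27.4  22.2]
```

```bash
python3 -c "
from h import *;st()"
```

```text
t 1.97 tcp world [0.4416 0.1348 0.1506] case mm [-145.9    3.1  150.6] F case [ 0.54  0.   -0.03] gap 0.001
tool axes in case (cols)
 [[ 1.  0. -0.]
 [ 0.  0.  1.]
 [ 0. -1.  0.]]
```

```bash
python3 -m handwheel '[1.5,0.2,-0.1,0,0,0,0, 3,0.4,-0.2,0,0,0,0, 4.5,0.6,-0.3,0,0,0,0, 5,0.7,-0.3,0,0,0,0, 5.5,0.75,-0.3,0,0,0,0, 6,0.8,-0.3,0,0,0,0, 6.5,0.9,-0.3,0,0,0,0, 7,1,-0.3,0,0,0,0, 7.5,1.05,-0.3,0,0,0,0, 7.5,1.05,-0.3,0,0,0,0]'
python3 - <<'E'
from h import *
from station import manip
st()
s=manip.snapshot("scene"); np.savez("pics/scene2.npz",**s); cv2.imwrite("pics/scene2.png",cv2.resize(s["frame"][120:260,260:400,::-1],None,fx=4,fy=4,interpolation=cv2.INTER_CUBIC))
E
```

```text
t: 2.8
tcp_pos: [0.5131, 0.1098, 0.1397]
tool_rot: [0.699, -0.104, 0.105, -0.699]
force: [-0.2, -0.2, 0.5]
finger_gap: 0.001
t 2.8 tcp world [0.5131 0.1098 0.1397] case mm [-70.3   0.  139.7] F case [-0.1  -0.27  0.53] gap 0.001
tool axes in case (cols)
 [[ 1.     0.001 -0.   ]
 [ 0.     0.     1.   ]
 [ 0.001 -1.     0.   ]]
```

View pics/scene2.png

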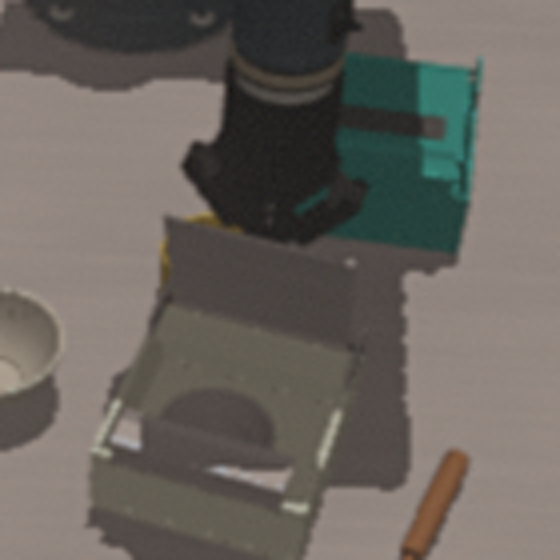

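```bash
python3 -m handwheel '[0.7,0.1,0,0,0,0,0, 1.3,0.3,0,0,0,0,0, 1.9,0.65,0,0,0,0,0, 2.5,1.1,0,0,0,0,0, 3,1.65,0,0,0,0,0, 3.5,2.3,0,0,0,0,0, 3.7,2.65,0,0,0,0,0, 3.85,3,0,0,0,0,0, 3.85,3,0,0,0,0,0]'
python3 - <<'E'
from h import *
from station import manip
st()
s=manip.snapshot("scene"); np.savez("pics/scene3.npz",**s); cv2.imwrite("pics/scene3.png",cv2.resize(s["frame"][120:260,260:400,::-1],None,fx=4,fy=4,interpolation=cv2.INTER_CUBIC))
w=to_case(cloud(s))*1000
m=(abs(w[...,1])<66)&(w[...,0]>-70)&(w[...,0]<60)&(w[...,2]>88)
# flap inner/outer: free edge
v,u=np.nonzero(m);p=w[m];
for lo in range(-50,60,10):
    g=p[(p[:,0]>=lo)&(p[:,0]<lo+10)&(abs(p[:,1])>30)]
    if len(g)>3: print(lo,len(g),np.percentile(g[:,2],[5,50,95]).round(1))
E
```

```text
t: 3.6
tcp_pos: [0.5497, 0.0986, 0.1091]
tool_rot: [-0.699, 0.104, -0.105, 0.699]
force: [0.7, -0.1, 0.3]
finger_gap: 0.005
t 3.6 tcp world [0.5497 0.0986 0.1091] case mm [-3.200e+01 -1.000e-01  1.091e+02] F case [0.69 0.15 0.31] gap 0.005
tool axes in case (cols)
 [[ 1.     0.001  0.   ]
 [-0.     0.     1.   ]
 [ 0.001 -1.     0.   ]]
-50 128 [184.5 448.7 476.2]
-40 210 [ 89.8 424.  465. ]
-30 460 [ 92.7 207.8 452.3]
-20 436 [144.8 335.1 443.3]
-10 327 [102.2 394.1 433.5]
0 126 [104.9 382.6 427.2]
10 166 [109.3 383.4 415.8]
20 88 [111.4 377.7 401.4]
30 62 [114.  117.4 120.5]
```

View pics/scene3.png

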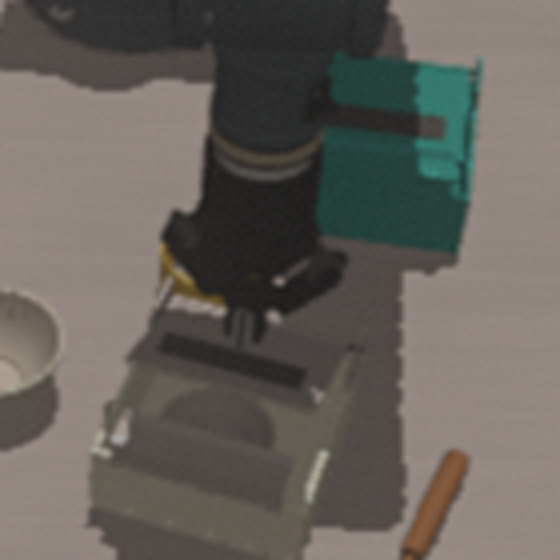

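```bash
python3 -m handwheel '[0.2,0.35,0,0,0,0,0, 0.3,0.7,0,0,0,0,0, 0.4,1.05,0,0,0,0,0, 0.45,1.4,0,0,0,0,0, 0.5,1.7,0,0,0,0,0, 0.5,1.9,0,0,0,0,0, 0.5,2,0,0,0,0,0, 0.5,2.1,0,0,0,0,0, 0.5,2.1,0,0,0,0,0]'
python3 - <<'E'
from h import *
from station import manip
st()
for n in ("scene","top"):
    s=manip.snapshot(n); np.savez(f"pics/{n}4.npz",**s)
    if n=="scene": cv2.imwrite("pics/scene4.png",cv2.resize(s["frame"][150:260,270:370,::-1],None,fx=5.3,fy=5.3,interpolation=cv2.INTER_CUBIC))
    w=to_case(cloud(s))*1000
    p=w[(abs(w[...,1])<60)&(w[...,0]>-70)&(w[...,0]<80)&(w[...,2]>40)&(w[...,2]<100)]
    for lo in range(-60,80,6):
        g=p[(p[:,0]>=lo)&(p[:,0]<lo+6)&(abs(p[:,1])>25)]
        if len(g)>3: print(n,lo,len(g),np.percentile(g[:,2],[5,50,95]).round(1))
E
```

```text
t: 4.4
tcp_pos: [0.5542, 0.0973, 0.0888]
tool_rot: [-0.699, 0.104, -0.105, 0.699]
force: [1.5, -0.9, 1.2]
finger_gap: -0.004
t 4.4 tcp world [0.5542 0.0973 0.0888] case mm [-27.3   0.   88.8] F case [ 1.75 -0.44  1.2 ] gap -0.004
tool axes in case (cols)
 [[ 1.     0.001 -0.   ]
 [ 0.     0.     1.   ]
 [ 0.001 -1.     0.   ]]
scene -60 36 [69.  72.3 74.7]
scene -54 39 [69.1 72.1 75.5]
scene -48 32 [69.8 72.1 74.9]
scene -42 43 [69.  72.6 75. ]
scene -36 38 [69.6 71.8 74.3]
scene -30 40 [70.  72.5 75.2]
scene -24 37 [70.9 73.1 74.8]
scene -18 37 [70.  72.7 75.3]
scene -12 38 [70.5 73.2 76.2]
scene -6 23 [71.4 73.5 76.2]
scene 0 29 [72.  77.8 80.7]
scene 6 49 [71.4 77.9 81.5]
scene 12 53 [71.9 76.  80.6]
scene 18 46 [70.5 75.1 78. ]
scene 24 46 [69.9 74.  77.4]
scene 30 45 [70.2 72.8 75.7]
scene 36 36 [71.1 73.5 76.7]
scene 48 20 [82.7 85.2 87.4]
scene 54 70 [79.5 83.5 87.8]
scene 60 44 [79.  81.6 84.2]
scene 66 46 [79.6 81.4 84.4]
scene 72 152 [41.3 57.5 83.4]
scene 78 79 [59.9 72.2 81.7]
top -60 14 [69.  71.2 74.5]
top -54 16 [68.2 70.4 74.3]
top -48 16 [67.2 71.2 74.9]
top -42 19 [69.1 71.3 74.9]
top -36 19 [69.  72.5 74.4]
top -30 22 [68.8 72.6 76.1]
top -24 7 [69.4 70.5 74. ]
top -18 5 [70.2 72.9 73.7]
top -12 7 [70.  73.5 76.2]
top -6 6 [68.6 72.4 75.6]
top 0 7 [69.8 72.8 80.3]
top 6 25 [70.9 76.9 80.5]
top 12 27 [69.7 77.2 80.3]
top 18 25 [70.6 73.8 76.6]
top 24 31 [69.8 73.2 75.7]
top 30 31 [70.3 73.1 76. ]
top 36 25 [69.8 73.4 77.5]
top 42 21 [69.3 73.1 76.2]
top 48 22 [82.5 85.6 87.9]
top 54 27 [79.2 81.7 85.6]
top 60 29 [77.3 80.8 83.7]
top 66 34 [67.4 80.6 83.3]
top 72 31 [77.2 80.8 83.6]
top 78 4 [77.4 78.  79.6]
```

View pics/scene4.png

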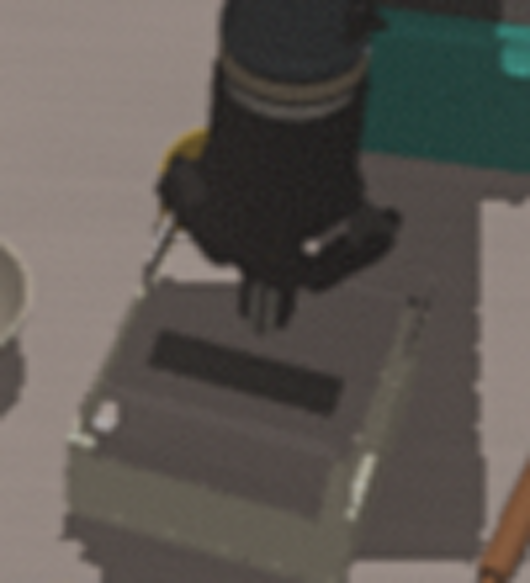

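```bash
python3 -m handwheel '[0,0.1,0,0,0,0,0, 0,0.2,0,0,0,0,0, 0,0.25,0,0,0,0,0, 0,0.25,0,0,0,0,0]'; python3 -c "
from h import *;st()"; python3 -m handwheel '[0,0,0,0,0,0,0, 0,0,0,0,0,0,0]'; python3 -c "
from h import *;st()"
```

```text
t: 4.83
tcp_pos: [0.554, 0.0974, 0.0877]
tool_rot: [-0.699, 0.104, -0.105, 0.699]
force: [-0.9, -0.5, 10.0]
finger_gap: 0.002
t 4.83 tcp world [0.554  0.0974 0.0877] case mm [-27.6   0.1  87.7] F case [-0.69 -0.69 10.01] gap 0.002
tool axes in case (cols)
 [[ 1.     0.001 -0.   ]
 [ 0.     0.     1.   ]
 [ 0.001 -1.     0.   ]]
t: 5.0
tcp_pos: [0.554, 0.0974, 0.0877]
tool_rot: [-0.699, 0.104, -0.105, 0.699]
force: [-1.2, -0.7, 10.8]
finger_gap: 0.002
t 5.0 tcp world [0.554  0.0974 0.0877] case mm [-27.5   0.1  87.7] F case [-0.97 -1.06 10.85] gap 0.002
tool axes in case (cols)
 [[ 1.     0.001 -0.   ]
 [ 0.     0.     1.   ]
 [ 0.001 -1.     0.   ]]
```

```bash
python3 -m handwheel '[0.4,0,0,0,0,0,0, 0.8,0,0,0,0,0,0, 1.2,0,0,0,0,0,0, 1.5,0,0,0,0,0,0, 1.8,0,0,0,0,0,0, 2.1,0,0,0,0,0,0, 2.4,0,0,0,0,0,0, 2.6,0,0,0,0,0,0]'; python3 -c "
from h import *;st()"; python3 -m handwheel '[0.3,0,0,0,0,0,0, 0.6,0,0,0,0,0,0, 0.8,0,0,0,0,0,0, 1,0,0,0,0,0,0]'; python3 -c "
from h import *;st()"
```

```text
t: 5.67
tcp_pos: [0.5747, 0.091, 0.0874]
tool_rot: [-0.699, 0.108, -0.101, 0.7]
force: [-9.4, 3.6, 17.8]
finger_gap: -0.003
t 5.67 tcp world [0.5747 0.091  0.0874] case mm [-5.9 -0.  87.4] F case [-10.02   0.73  17.84] gap -0.003
tool axes in case (cols)
 [[ 1.    -0.009  0.   ]
 [-0.    -0.001  1.   ]
 [-0.009 -1.    -0.001]]
t: 6.0
tcp_pos: [0.5817, 0.0887, 0.0872]
tool_rot: [-0.699, 0.109, -0.099, 0.699]
force: [-11.2, 3.5, 18.8]
finger_gap: 0.003
t 6.0 tcp world [0.5817 0.0887 0.0872] case mm [ 1.5 -0.2 87.2] F case [-11.71   0.07  18.81] gap 0.003
tool axes in case (cols)
 [[ 1.    -0.014 -0.   ]
 [ 0.    -0.002  1.   ]
 [-0.014 -1.    -0.002]]
```

```bash
python3 -m handwheel '[0.3,-0.05,0,0,0,0,0, 0.6,-0.1,0,0,0,0,0, 0.8,-0.1,0,0,0,0,0, 1,-0.1,0,0,0,0,0, 1,-0.1,0,0,0,0,0]'
python3 - <<'E'
from h import *
from station import manip
st()
for n in ("scene","top"):
    s=manip.snapshot(n)
    cv2.imwrite(f"pics/{n}5.png",cv2.resize(s["frame"][150:260,(270 if n=="scene" else 170):(370 if n=="scene" else 270),::-1],None,fx=5.3,fy=5.3,interpolation=cv2.INTER_CUBIC))
    w=to_case(cloud(s))*1000
    p=w[(abs(w[...,1])<60)&(w[...,0]>-90)&(w[...,0]<50)&(w[...,2]>40)&(w[...,2]<100)]
    for lo in range(-90,50,4):
        g=p[(p[:,0]>=lo)&(p[:,0]<lo+4)&(abs(p[:,1])>25)]
        if len(g)>3: print(n,lo,len(g),np.percentile(g[:,2],[5,50,95]).round(1))
E
```

```text
t: 6.42
tcp_pos: [0.5919, 0.0857, 0.0873]
tool_rot: [-0.699, 0.109, -0.1, 0.7]
force: [-9.0, 3.2, 12.5]
finger_gap: 0.001
t 6.42 tcp world [0.5919 0.0857 0.0873] case mm [12.2 -0.1 87.3] F case [-9.51  0.45 12.53] gap 0.001
tool axes in case (cols)
 [[ 1.    -0.013  0.   ]
 [-0.    -0.001  1.   ]
 [-0.013 -1.    -0.001]]
scene -78 4 [57.5 60.2 61.8]
scene -74 5 [58.6 60.6 63. ]
scene -54 5 [71.8 72.9 76.2]
scene -50 7 [69.  71.3 74. ]
scene -46 10 [69.3 71.1 73.1]
scene -42 8 [68.5 70.7 73. ]
scene -38 9 [68.3 70.7 73.4]
scene -34 10 [68.2 71.4 72.4]
scene -30 12 [69.  71.4 74.8]
scene -26 15 [68.2 71.9 74.1]
scene -22 23 [69.4 71.1 73.7]
scene -18 20 [69.7 71.8 73.9]
scene -14 27 [68.4 71.2 73.7]
scene -10 24 [68.8 71.3 74. ]
scene -6 25 [68.  72.  74.6]
scene -2 28 [69.5 72.  75.1]
scene 2 32 [68.6 71.4 74.7]
scene 6 28 [68.6 72.2 73.7]
scene 10 25 [68.4 71.6 74.4]
scene 14 26 [69.7 71.9 74.5]
scene 18 10 [68.8 71.6 72.6]
scene 22 20 [70.5 77.1 79.5]
scene 26 30 [69.7 76.5 80.4]
scene 30 33 [71.9 77.1 80.2]
scene 34 35 [71.3 75.2 78.2]
scene 38 29 [71.8 74.3 77.9]
top -78 11 [48.  59.6 61.3]
top -74 5 [59.3 60.3 62.8]
top -70 7 [56.3 60.1 62.1]
top -66 8 [58.5 61.2 63.4]
top -62 8 [58.8 61.3 64.3]
top -58 15 [56.9 68.1 75.4]
top -54 7 [71.6 73.8 74.8]
top -50 11 [70. 71. 73.]
top -46 11 [68.3 70.7 74.2]
top -42 11 [68.3 70.7 74.2]
top -38 10 [65.8 70.6 72.5]
top -34 16 [68.1 71.6 74.2]
top -30 12 [69.  70.9 74.4]
top -26 15 [70.  71.7 73.9]
top -22 14 [68.7 70.5 72.8]
top -18 13 [66.6 70.8 73. ]
top -14 12 [68.6 70.7 72.8]
top -10 9 [67.4 70.6 74.5]
top -6 10 [69.  70.  72.9]
top -2 11 [67.9 70.8 73.8]
top 2 8 [69.2 70.5 72.8]
top 6 11 [68.8 69.7 72.3]
top 10 15 [68.8 70.2 73.2]
top 14 10 [67.7 70.9 73.4]
top 18 9 [69.1 70.8 74.5]
top 22 4 [70.3 71.2 71.4]
top 26 4 [68.2 70.4 74.1]
top 30 5 [69.7 71.1 73.5]
top 38 4 [69.  70.9 71.4]
top 46 8 [68.3 72.4 81.9]
```

View pics/scene5.png

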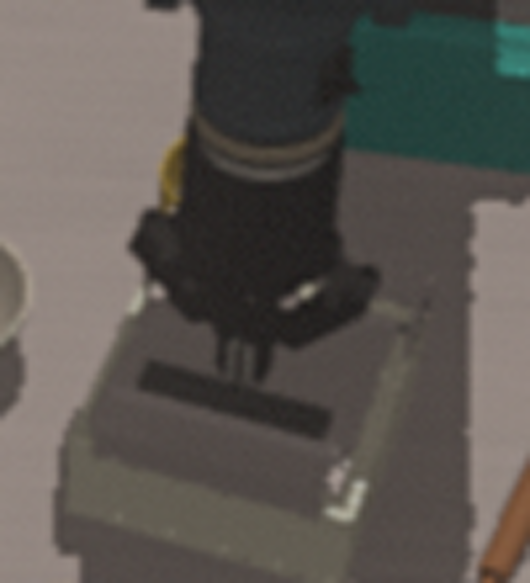

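```bash
python3 -m handwheel '[0.1,0,0,0,0,0,0, 0.2,0,0,0,0,0,0, 0.3,0,0,0,0,0,0, 0.3,0,0,0,0,0,0]'; python3 -c "
from h import *;st()"; python3 -m handwheel '[0.1,0,0,0,0,0,0, 0.2,0,0,0,0,0,0, 0.2,0,0,0,0,0,0]'; python3 -c "
from h import *;st()"
```

```text
t: 6.85
tcp_pos: [0.5921, 0.0856, 0.0871]
tool_rot: [-0.699, 0.111, -0.097, 0.7]
force: [-12.2, 4.4, 14.5]
finger_gap: -0.002
t 6.85 tcp world [0.5921 0.0856 0.0871] case mm [12.3 -0.1 87.1] F case [-12.97   0.65  14.46] gap -0.002
tool axes in case (cols)
 [[ 1.    -0.019  0.   ]
 [-0.    -0.002  1.   ]
 [-0.019 -1.    -0.002]]
t: 7.1
tcp_pos: [0.5922, 0.0855, 0.0869]
tool_rot: [-0.699, 0.113, -0.096, 0.7]
force: [-15.4, 6.9, 16.1]
finger_gap: 0.0
t 7.1 tcp world [0.5922 0.0855 0.0869] case mm [12.5 -0.2 86.9] F case [-16.73   2.1   16.11] gap 0.0
tool axes in case (cols)
 [[ 1.    -0.023 -0.   ]
 [-0.    -0.003  1.   ]
 [-0.023 -1.    -0.003]]
```

```bash
python3 -m handwheel '[0.2,-0.1,0,0,0,0,0, 0.4,-0.15,0,0,0,0,0, 0.4,-0.15,0,0,0,0,0]'; python3 -c "
from h import *;st()"
```

```text
t: 7.35
tcp_pos: [0.5924, 0.0853, 0.0871]
tool_rot: [-0.699, 0.116, -0.093, 0.7]
force: [-19.1, 8.7, 15.1]
finger_gap: -0.002
t 7.35 tcp world [0.5924 0.0853 0.0871] case mm [12.7 -0.3 87.1] F case [-20.77   2.79  15.07] gap -0.002
tool axes in case (cols)
 [[ 0.999 -0.032  0.   ]
 [-0.    -0.004  1.   ]
 [-0.032 -0.999 -0.004]]
```

```bash
python3 -m handwheel '[-0.4,-0.1,0,0,0,0,0, -0.8,-0.15,0,0,0,0,0, -1.1,-0.2,0,0,0,0,0, -1.3,-0.3,0,0,0,0,0, -1.4,-0.6,0,0,0,0,0, -1.4,-1.2,0,0,0,0,0, -1.4,-2.5,0,0,0,0,0, -1.4,-5,0,0,0,0,0, -1.4,-8,0,0,0,0,0, -1.4,-11,0,0,0,0,0]'; python3 -m handwheel '[-3,-3,0,0,0,0,0, -6,-5,0,0,0,0,0, -10,-5,0,0,0,0,0, -14,-5,0,0,0,0,0, -14,-5,0,0,0,0,0, -14,-5,0,0,0,0,0]'
python3 - <<'E'
from h import *
from station import manip
st()
for n in ("scene","top"):
    s=manip.snapshot(n)
    cv2.imwrite(f"pics/{n}full6.png",s["frame"][:,:,::-1]); np.savez(f"pics/{n}6.npz",**s)
    cv2.imwrite(f"pics/{n}6.png",cv2.resize(s["frame"][150:260,(270 if n=="scene" else 170):(370 if n=="scene" else 270),::-1],None,fx=5.3,fy=5.3,interpolation=cv2.INTER_CUBIC))
    w=to_case(cloud(s))*1000
    p=w[(abs(w[...,1])<60)&(w[...,0]>-90)&(w[...,0]<60)&(w[...,2]>40)&(w[...,2]<110)]
    for lo in range(-62,60,4):
        g=p[(p[:,0]>=lo)&(p[:,0]<lo+4)&(abs(p[:,1])<45)]
        if len(g)>3: print(n,lo,len(g),np.percentile(g[:,2],[5,50,95]).round(1))
E
```

```text
t: 8.18
tcp_pos: [0.5947, 0.0847, 0.2006]
tool_rot: [0.699, -0.103, 0.106, -0.699]
force: [1.0, 0.0, 0.2]
finger_gap: 0.006
t: 8.68
tcp_pos: [0.4582, 0.1265, 0.25]
tool_rot: [-0.699, 0.103, -0.105, 0.7]
force: [1.0, 0.8, 1.1]
finger_gap: 0.002
t 8.68 tcp world [0.4582 0.1265 0.25  ] case mm [-127.7   -0.   250. ] F case [0.7  1.   1.05] gap 0.002
tool axes in case (cols)
 [[ 1.     0.003 -0.001]
 [ 0.001  0.001  1.   ]
 [ 0.003 -1.     0.001]]
scene -54 27 [70.8 73.4 75.1]
scene -50 45 [70.1 72.4 76.2]
scene -46 29 [69.4 71.9 75.3]
scene -42 30 [69.5 72.3 74.5]
scene -38 30 [70.3 73.2 75.4]
scene -34 31 [70.6 73.2 75.3]
scene -30 32 [71.1 73.1 75. ]
scene -26 31 [71.1 73.8 75.5]
scene -22 34 [71.9 73.7 77.9]
scene -18 29 [71.5 74.2 76.8]
scene -14 34 [72.4 74.6 76.8]
scene -10 35 [72.2 74.4 77.1]
scene -6 30 [73.  74.6 76.5]
scene -2 37 [71.9 74.5 77.4]
scene 2 35 [72.  74.8 77.2]
scene 6 28 [72.5 75.2 77.1]
scene 10 35 [73.1 76.  78.1]
scene 14 21 [74.9 76.7 78.7]
scene 18 5 [80.  80.8 81.2]
scene 22 22 [81.3 83.1 84.1]
scene 26 42 [80.4 83.4 85.2]
scene 30 49 [79.6 82.5 86. ]
scene
[... 345 characters left out ...]
33 [68.1 72.7 75. ]
top -38 32 [68.9 71.5 75.2]
top -34 35 [69.3 72.9 74.7]
top -30 32 [69.7 73.6 75.5]
top -26 40 [69.1 72.8 76.5]
top -22 33 [71.5 73.6 77. ]
top -18 36 [72.4 74.1 77.7]
top -14 36 [69.5 73.6 76.3]
top -10 38 [70.9 74.1 76.9]
top -6 41 [71.2 74.  77. ]
top -2 37 [71.6 74.5 77.4]
top 2 40 [71.6 74.1 77.1]
top 6 41 [72.3 75.1 77.4]
top 10 38 [72.1 75.5 76.7]
top 14 43 [73.4 75.5 78. ]
top 18 52 [72.6 76.3 84.9]
top 22 55 [74.  81.6 85.6]
top 26 48 [78.4 82.5 86.1]
top 30 41 [80.2 82.1 84.7]
top 34 44 [77.9 80.6 83.1]
top 38 45 [76.2 79.7 83.1]
top 42 42 [75.7 78.3 81.4]
top 46 57 [74.7 77.7 85.4]
top 50 73 [76.  84.1 88.2]
top 54 45 [80.  82.7 85.3]
top 58 26 [78.2 81.6 83.8]
```

View pics/scene6.png

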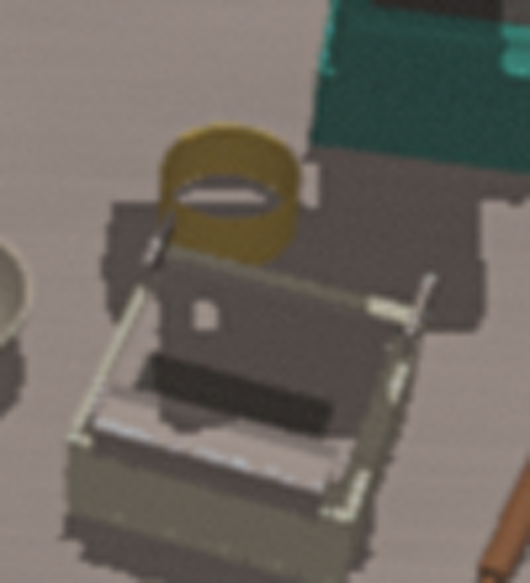

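View pics/topfull6.png

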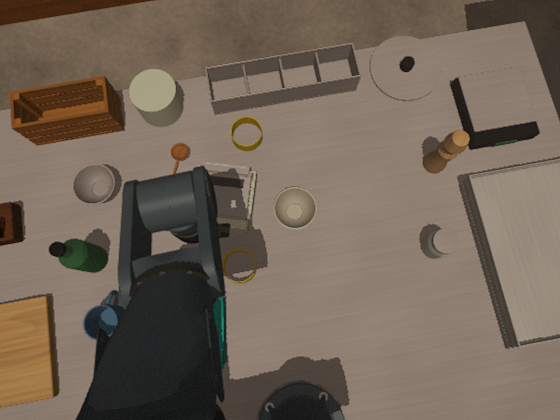

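Run:
```python
from h import *
for f in ("scene4","top4","scene6","top6"):
    s=load(f); w=to_case(cloud(s))*1000
    m=(abs(w[...,1])>18)&(abs(w[...,1])<46)&(w[...,2]>60)&(w[...,2]<95)
    dark=s["frame"].astype(int).sum(-1)
    p=w[m];d=dark[m]
    lip=p[(p[:,2]>79)&(p[:,0]>44)]; print(f,"lip front x",np.percentile(lip[:,0],[1,3,6]).round(1), "back",np.percentile(lip[:,0],[94,97,99]).round(1))
    r=p[(p[:,0]>-5)&(p[:,0]<44)]; dd=d[(p[:,0]>-5)&(p[:,0]<44)]
    print("   bright by x",[(int(lo),int(np.median(dd[(r[:,0]>=lo)&(r[:,0]<lo+2)]))) for lo in range(-4,42,2) if ((r[:,0]>=lo)&(r[:,0]<lo+2)).sum()>2])
    h=p[(p[:,2]>66)&(p[:,0]<-20)]; print("   plate rear x",np.percentile(h[:,0],[0,1,3]).round(1))
    cy=lambda a:None
```

```text
scene4 lip front x [51.5 53.1 54.1] back [372.3 375.4 377.3]
   bright by x [(-4, 194), (2, 158), (4, 137), (6, 133), (8, 134), (10, 127), (12, 135), (14, 133), (16, 133), (18, 132), (20, 130), (22, 145), (24, 179), (26, 218), (28, 227), (30, 226), (32, 224), (34, 228), (36, 223), (38, 229), (40, 229)]
   plate rear x [-1131.6 -1123.7 -1119.6]
top4 lip front x [49.9 50.7 52.1] back [369.  372.9 373.5]
   bright by x [(6, 97), (8, 96), (10, 103), (12, 96), (16, 101), (18, 102), (20, 117), (22, 158), (24, 211), (26, 212), (28, 214), (30, 205), (32, 215), (34, 207), (36, 204), (38, 210), (40, 207)]
   plate rear x [-415.4 -412.3 -407. ]
scene6 lip front x [44.9 46.1 52.9] back [370.6 374.8 377.6]
   bright by x [(-4, 224), (-2, 224), (0, 226), (2, 226), (4, 225), (6, 226), (8, 226), (10, 226), (12, 220), (14, 215), (16, 201), (20, 175), (22, 169), (24, 155), (26, 145), (28, 140), (30, 141), (32, 142), (34, 143), (36, 138), (38, 142), (40, 135)]
   plate rear x [-1131.2 -1124.  -1118.8]
top6 lip front x [46.8 49.9 51. ] back [354.2 367.2 372.9]
   bright by x [(-4, 219), (-2, 218), (0, 216), (2, 216), (4, 219), (6, 222), (8, 213), (10, 216), (12, 211), (14, 216), (16, 214), (18, 214), (20, 177), (22, 107), (24, 105), (26, 95), (28, 103), (30, 105), (32, 111), (34, 108), (36, 103), (38, 101), (40, 108)]
   plate rear x [-352.4 -346.7 -322.6]
```

Run:
```python
from h import *
from station import manip
s=manip.snapshot("top"); acc=[s["frame"].astype(float)]; dep=[s["depth"]]
for _ in range(5):
    t=manip.snapshot("top"); acc.append(t["frame"].astype(float));dep.append(t["depth"])
s["frame"]=np.mean(acc,0).astype(np.uint8); s["depth"]=np.median(dep,0).astype(np.float32); np.savez("pics/top7.npz",**s)
K=s["camera_matrix"]
g=np.mean(acc,0).mean(-1).astype(np.float32)
def proj(c): return cv2.projectPoints(to_world(np.array(c)/1000).reshape(1,3),s["rvec"],s["tvec"],K,None)[0].ravel()
# profile images along case x at given height
for z in (76,84):
    xs=np.arange(10,90,1.0); ys=np.arange(-45,-5,2)
    P=np.array([[proj((x,y,z)) for x in xs] for y in ys]).astype(np.float32)
    v=cv2.remap(g,P[...,0],P[...,1],cv2.INTER_LINEAR).mean(0); print(z,list(zip(xs.astype(int),v.astype(int))))
c=cv2.resize(np.mean(acc,0).astype(np.uint8)[155:245,205:270,::-1],None,fx=8,fy=6.6*8/6.6,interpolation=cv2.INTER_CUBIC); cv2.imwrite("pics/top7.png",cv2.resize(c,None,fx=.8,fy=.8)); st()
```

```text
76 [(np.int64(10), np.int64(71)), (np.int64(11), np.int64(71)), (np.int64(12), np.int64(71)), (np.int64(13), np.int64(71)), (np.int64(14), np.int64(72)), (np.int64(15), np.int64(72)), (np.int64(16), np.int64(72)), (np.int64(17), np.int64(73)), (np.int64(18), np.int64(71)), (np.int64(19), np.int64(69)), (np.int64(20), np.int64(65)), (np.int64(21), np.int64(57)), (np.int64(22), np.int64(48)), (np.int64(23), np.int64(39)), (np.int64(24), np.int64(35)), (np.int64(25), np.int64(35)), (np.int64(26), np.int64(36)), (np.int64(27), np.int64(37)), (np.int64(28), np.int64(37)), (np.int64(29), np.int64(37)), (np.int64(30), np.int64(36)), (np.int64(31), np.int64(37)), (np.int64(32), np.int64(37)), (np.int64(33), np.int64(37)), (np.int64(34), np.int64(37)), (np.int64(35), np.int64(37)), (np.int64(36), np.int64(37)), (np.int64(37), np.int64(37)), (np.int64(38), np.int64(37)), (np.int64(39), np.int64(37)), (np.int64(40), np.int64(37)), (np.int64(41), np.int64(38)), (np.int64(42), np.int64(43)), (np.int64(43), np.int64(50)), (np.int64(44), np.int64(60)), (np.int64(45), np.int64(70)), (np.int64(46), n
[... 3275 characters left out ...]
(74), np.int64(144)), (np.int64(75), np.int64(139)), (np.int64(76), np.int64(132)), (np.int64(77), np.int64(127)), (np.int64(78), np.int64(125)), (np.int64(79), np.int64(126)), (np.int64(80), np.int64(126)), (np.int64(81), np.int64(126)), (np.int64(82), np.int64(127)), (np.int64(83), np.int64(127)), (np.int64(84), np.int64(127)), (np.int64(85), np.int64(127)), (np.int64(86), np.int64(127)), (np.int64(87), np.int64(127)), (np.int64(88), np.int64(127)), (np.int64(89), np.int64(127))]
t 9.08 tcp world [0.4601 0.1259 0.2486] case mm [-1.257e+02 -1.000e-01  2.486e+02] F case [0.3  0.38 0.14] gap 0.0
tool axes in case (cols)
 [[ 1.     0.     0.001]
 [-0.001  0.     1.   ]
 [ 0.    -1.     0.   ]]
```

View pics/top7.png

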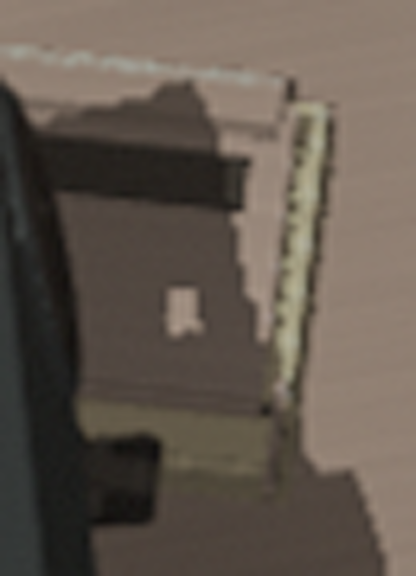

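Clear of the case, the flap is caught under the lip at a slight tilt. The image puts the rib at 22 to 24 mm, which is too loose to settle "fully home". I'll test it with a light touch on the rib, with no downward press.

```bash
python3 -m handwheel '[4,0,0,0,0,0,0, 8,0,0,0,0,0,0, 12,0,0,0,0,0,0, 12.8,3,0,0,0,0,0, 12.8,7,0,0,0,0,0, 12.8,11,0,0,0,0,0, 12.8,14,0,0,0,0,0, 12.8,15,0,0,0,0,0, 12.8,15.3,0,0,0,0,0, 12.8,15.3,0,0,0,0,0]'; python3 -c "
from h import *;st()"
python3 -m handwheel '[0.2,0,0,0,0,0,0, 0.4,0,0,0,0,0,0, 0.6,0,0,0,0,0,0, 0.7,0,0,0,0,0,0, 0.7,0,0,0,0,0,0]';  python3 -c "
from h import *;st()"
```

```text
t: 9.92
tcp_pos: [0.5819, 0.0888, 0.0956]
tool_rot: [0.699, -0.104, 0.104, -0.699]
force: [0.2, 1.0, 1.4]
finger_gap: 0.001
t 9.92 tcp world [0.5819 0.0888 0.0956] case mm [ 1.7  0.  95.6] F case [-0.14  1.05  1.36] gap 0.001
tool axes in case (cols)
 [[ 1. -0. -0.]
 [ 0. -0.  1.]
 [-0. -1. -0.]]
t: 10.33
tcp_pos: [0.5892, 0.0868, 0.097]
tool_rot: [-0.699, 0.103, -0.105, 0.699]
force: [-0.7, 0.7, -0.6]
finger_gap: 0.001
t 10.33 tcp world [0.5892 0.0868 0.097 ] case mm [ 9.2  0.2 97. ] F case [-0.84  0.47 -0.6 ] gap 0.001
tool axes in case (cols)
 [[ 1.     0.002 -0.   ]
 [ 0.     0.001  1.   ]
 [ 0.002 -1.     0.001]]
```

```bash
python3 -m handwheel '[0.1,0.15,0,0,0,0,0, 0.2,0.15,0,0,0,0,0, 0.25,0.15,0,0,0,0,0, 0.25,0.15,0,0,0,0,0]';  python3 -c "
from h import *;st()"
python3 -m handwheel '[0.1,0,0,0,0,0,0, 0.2,0,0,0,0,0,0, 0.2,0,0,0,0,0,0]';  python3 -c "
from h import *;st()"
python3 -m handwheel '[0.1,0,0,0,0,0,0, 0.2,0,0,0,0,0,0, 0.2,0,0,0,0,0,0]';  python3 -c "
from h import *;st()"
```

```text
t: 10.67
tcp_pos: [0.5906, 0.0861, 0.0942]
tool_rot: [0.699, -0.104, 0.104, -0.699]
force: [-0.5, -0.3, -0.1]
finger_gap: 0.001
t 10.67 tcp world [0.5906 0.0861 0.0942] case mm [10.8 -0.  94.2] F case [-0.39 -0.44 -0.06] gap 0.001
tool axes in case (cols)
 [[ 1. -0. -0.]
 [ 0. -0.  1.]
 [-0. -1. -0.]]
t: 10.92
tcp_pos: [0.5911, 0.0859, 0.094]
tool_rot: [-0.699, 0.105, -0.103, 0.699]
force: [-3.2, 1.5, 1.6]
finger_gap: 0.001
t 10.92 tcp world [0.5911 0.0859 0.094 ] case mm [11.3 -0.1 94. ] F case [-3.47  0.48  1.61] gap 0.001
tool axes in case (cols)
 [[ 1.    -0.003 -0.   ]
 [ 0.    -0.     1.   ]
 [-0.003 -1.    -0.   ]]
t: 11.17
tcp_pos: [0.5913, 0.0858, 0.0934]
tool_rot: [-0.699, 0.107, -0.102, 0.699]
force: [-5.7, 3.7, 1.1]
finger_gap: 0.001
t 11.17 tcp world [0.5913 0.0858 0.0934] case mm [11.6 -0.1 93.4] F case [-6.55  1.91  1.13] gap 0.001
tool axes in case (cols)
 [[ 1.    -0.007 -0.   ]
 [ 0.    -0.001  1.   ]
 [-0.007 -1.    -0.001]]
```

```bash
python3 -m handwheel '[0.2,0,0,0,0,0,0, 0.4,0,0,0,0,0,0, 0.6,0,0,0,0,0,0, 0.6,0,0,0,0,0,0]';  python3 -c "
from h import *;st()"
```

```text
t: 11.5
tcp_pos: [0.5919, 0.0855, 0.0918]
tool_rot: [-0.699, 0.111, -0.097, 0.7]
force: [-11.1, 5.2, 0.4]
finger_gap: 0.005
t 11.5 tcp world [0.5919 0.0855 0.0918] case mm [12.2 -0.3 91.8] F case [-12.11   1.75   0.37] gap 0.005
tool axes in case (cols)
 [[ 1.    -0.019  0.   ]
 [-0.    -0.002  1.   ]
 [-0.019 -1.    -0.002]]
```

It stalls at the same 12.2 mm under 12 N, so the flap is home at its stop. Retracting now.

```bash
python3 -m handwheel '[-0.5,-0.1,0,0,0,0,0, -1,-0.3,0,0,0,0,0, -1.4,-0.6,0,0,0,0,0, -1.5,-1.5,0,0,0,0,0, -1.5,-4,0,0,0,0,0, -1.5,-8,0,0,0,0,0, -1.5,-12,0,0,0,0,0, -4,-15,0,0,0,0,0, -8,-16,0,0,0,0,0, -12,-16,0,0,0,0,0]'; python3 -m handwheel '[-3,0,0,0,0,0,0, -6,0,0,0,0,0,0, -6,0,0,0,0,0,0, -6,0,0,0,0,0,0]'
python3 - <<'E'
from h import *
from station import manip
st()
s=manip.snapshot("scene"); cv2.imwrite("pics/scene8.png",s["frame"][:,:,::-1])
w=to_case(cloud(s))*1000
p=w[(abs(w[...,1])<45)&(w[...,0]>-60)&(w[...,0]<60)&(w[...,2]>40)&(w[...,2]<110)]
for a in (-50,-30,-10,10,22,30,50): 
    g=p[(p[:,0]>=a)&(p[:,0]<a+4)]; print(a,np.median(g[:,2]).round(1))
E
```

```text
t: 12.33
tcp_pos: [0.4887, 0.1179, 0.2592]
tool_rot: [-0.699, 0.1, -0.109, 0.7]
force: [-0.6, -0.3, -0.0]
finger_gap: -0.003
t: 12.67
tcp_pos: [0.4275, 0.136, 0.2558]
tool_rot: [-0.699, 0.103, -0.105, 0.7]
force: [0.9, -0.1, -0.6]
finger_gap: -0.001
t 12.67 tcp world [0.4275 0.136  0.2558] case mm [-1.597e+02  1.000e-01  2.558e+02] F case [ 0.92  0.18 -0.58] gap -0.001
tool axes in case (cols)
 [[ 1.     0.003 -0.001]
 [ 0.001  0.001  1.   ]
 [ 0.003 -1.     0.001]]
-50 72.7
-30 73.5
-10 74.1
10 75.6
22 83.0
30 82.1
50 84.6
```

View pics/scene8.png

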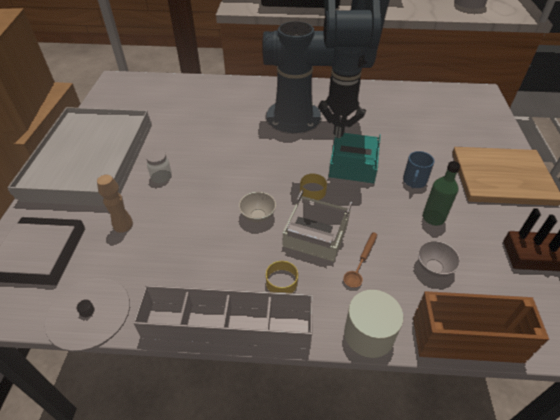

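The picture shows the case closed at (318,228), with the flap under the lip. The bowl (257,208), spoon (362,262), mug, bottle and rings are where they were, and the hand is clear at (343,110).

```bash
python3 -c "
from station import manip
print(manip.sign_off())"
```

```text
the job is handed in; nothing more can be done
None
```

The case is closed and the job handed in, with the hand clear of everything at about 12.7 s of the 42 s. With the fingers shut, I pushed the flap over its hinge until it lay flat. Then, pressing at 10–19 N, I pushed it by the rib until it was home under the lip.

- **Home against the stop:** the push stalled at the same point while the push force rose from 9.5 N to about 21 N. After letting go, I touched the rib again without pressing down. It stalled at that same point at 12 N.
- **Caught under the lip:** the last depth readings show the flap tilted about 0.06 rad, which is what you described for a flap springing up against the lip. In the last picture the bowl, spoon and other things stand where they did.
- **Weaker check:** the camera alone put the rib at 22–24 mm of the 24 mm expected, within the roughly 2 mm calibration error. I relied on the force check instead.
- **Not seen:** the cutters are hidden under the closed flap. Nothing suggested they moved: the fingers never reached inside, and the flap went down freely.

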